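Hang the cast ring on the spring weighing arm

ROBOT

A 6-joint arm with a two-finger parallel gripper is mounted at the origin on a cart in front of the work surface, level with it; the furniture and walls round the work are solid. World frame = base frame: x ahead of the robot, y to its left, z up, the work surface at z = 0. Lengths are in m, angles in rad, forces in N, time in s.
With the tool pointing down it reaches from about 0.4 to 0.825 m from the base axis. Payload 7 kg.
Tool frame: the origin (TCP) lies at the very end of the fingers, on their centre line; the grasp point (between the pads) lies 19 mm behind it; z points along the fingers, y is the line along which they close (so a half turn about z gives the same grasp; the last joint's range is limited). The gripper opens to 88 mm and grips with 3 to 60 N. Pads are 19 mm wide; open, the fingers measure 130 mm over their backs; the gripper's body (78 mm by 193 mm) begins 47 mm behind the grasp point.
Start: joints at [-0.971, 0.359, 0.012, 0, -1.224, -0.288], TCP at [0.207, -0.642, 0.227] pointing down, gripper open.
Joint ranges: [-3.07, 3.07], [-1.43, 2.12], [-1.02, 1.25], [-3.03, 1.67], [-3.05, -0], [-3.03, 3.03]. Speed limits (rad/s): [2.39, 2.39, 3.01, 3.14, 3.14, 3.14].

INTERFACE

Orientations are given as [roll, pitch, yaw] about the fixed x, y, z axes, in that order (R = Rz(yaw) Ry(pitch) Rx(roll)).
In Python, from station import arm gives the robot as it stands. The module is installed in compiled form; this text tells all that it offers.
- The arm moves only by the shell command python3 -m crank 'ROWS' [FORCE]. ROWS is JSON, a list of rows, each an object of numbers: "dx", "dy", "dz": the shift along the world's x, y, z in m; "twist": the turn about the world's z in degrees; "grip": the opening, from -1 (shut) to 1 (fully open). A call has exactly 5 rows; each row is the pose to reach, as a shift and turn from the pose commanded when the call began; what a row does not reach only later rows make up. A row lasts 1/12 s, in which the tool goes at most 41.7 mm and 7.16 degrees, less where a joint would pass 70% of its speed; a pose out of reach is approached as far as the arm can. A call with a gripper value outside its range is refused whole. The fingers move at their own pace and stop on an object; FORCE is the grip in N (left out, the last holds). Time passes only in rows, so rows that repeat a pose let the fingers close, or fill a call up. It gives the time, the measured TCP pose, the force, the opening and the grip force at its end, in the units of the state.
- arm.get_state(): the state, without advancing time (a new reading comes with each control period).
- arm.grab_frame(name): name is "side" or "top"; returns the picture (480x640x3 uint8, red, green, blue); there is no depth.
- arm.get_calibration(name): a dict with "fx", "fy", "cx", "cy" (pixels), "cam_to_world" (4x4, takes a point from camera to world coordinates). Camera axes: x right, y down, z forward; pixel columns grow to the right and rows downward; lengths in m; the calibration is good to about 2 mm. A picture is of the moment at which its call begins. get_calibration takes no time and is no camera call.
- arm.job_done(): hands the job in; it is judged then, once.
The state is a dict: "t": time; "q": joint angles; "qd": joint speeds; "joint_efforts": joint torques, N m; "eef_pos": TCP position; "ee_rot": TCP orientation; "force": force on the tool from outside, world axes, zero at the start; "moment": the same for the moment, N m; "width": finger opening in m; "gripper_force": force on a finger pad.
Only numpy, scipy, OpenCV 4.12 (cv2) and the standard library are available. Lean on these libraries where they do the work, as an engineer would, in place of code of your own. Each camera call takes 0.05 s, during which the arm holds its last target. There are 200 camera calls.

TASK

Open the wooden case until its lid rests back on its stop, take out the grey cast ring that stands in it on edge, and hang it by its hole on the seat near the tip of the spring-balanced weighing arm. Keep hold of the ring while the arm sinks under it, and let go only when the spring carries the whole weight and the arm has settled, so gently that the arm hardly moves as you let go and never drops, springs up or bounces. Leave the lid open and the other things on the bench where they are.

Things in the scene. Friction and masses are not known exactly. Their poses are not given: they have to be found in the camera images.
- case: Fixed wooden case with steel corners, 150 (x) x 170 (y) x 122 mm high, walls and floor 6 mm. Origin: centre of its underside; +x points from the front to the hinge side, +z up. Inside, wooden cheeks 45 mm high and two chocks keep the ring standing on edge in the middle, its axis along the case's y.
- case_lid (a joint): Lid angle in rad: 0 shut, 1.9 fully open on its stop, leaning back past upright. Plain light hinge (150 g lid): it falls shut below about 1.5 and falls open onto the stop above that.
- case_lid_hinge (a point): Middle of the lid's hinge line (which runs along the case's y axis), at the top of the case's far wall, 75 mm in +x of the case's middle and 122 mm up. The lid is 150 x 170 x 8 mm.
- case_lid_handle (a point): Grip point of the lid's round dark steel knob, 35 mm above the lid's outer face, 120 mm from the hinge line and 43 mm off the hinge plane (30 mm in from the free edge). The knob's head is about 24 mm across. Pinched along the case's y it pivots between the fingers as the lid turns. When the lid is open the knob points away from the robot, behind the lid.
- ring: Grey cast ring, 112 mm outside diameter, hole 72 mm (wall 20 mm), 30 mm thick; its weight is unknown, between about 0.3 and 0.9 kg. Origin: centre of one flat face; its z axis is the ring's axis and points through the ring. At the start it stands on edge in the case on the 6 mm floor. Gripped across its thickness at the top, the fingers must reach less than the 20 mm of the wall, so that the bar of the arm fits through the hole below them.
- ring_mid (a point): Centre of the ring, in the middle of its hole and of its thickness.
- stand: Fixed grey stand of the weighing arm: base plate 100 x 100 x 12 mm, steel column, fork head 223 mm high. Origin: centre of the underside of the base. The arm points along the stand's +y; its hinge axis runs along the stand's x, 200 mm above the origin, through a dark spring drum.
- balance_arm (a joint): Sink of the arm in rad: 0 unloaded, against its upper stop, where the beam rises at 0.26 rad above level towards its tip; level at 0.26; lower stop at 0.6. The spring is soft, about 3.2 N m per rad (about 80 N per m at the seat), with a small preload and little damping: the ring sinks the arm by something like 0.1 to 0.45 rad according to its weight, and if let go before that the arm drops and bounces.
- seat (a point): Top of the seat, a raised collar (16 mm in diameter, 10 mm long) on the steel bar, 200 mm along the beam from the hinge; its y axis runs along the beam towards the tip, z is up square to the beam. The bar is 10 mm in diameter from 45 mm inside the seat to 42 mm outside it, where its end turns up 7 mm (very end 54 mm outside the seat); further in the beam is 16 mm thick. A ring hung here has its centre about 36 mm below this point.
- cast_foot: Bystander: small grey casting, 38 x 45 x 50 mm, origin under its middle. Not to be disturbed.
- tape_roll: Bystander: black roll of insulating tape, 66 mm across, 19 mm high, origin under its middle. Not to be disturbed.
- pipe_clamp: Bystander: bright metal pipe clamp, 41 x 86 x 31 mm, origin under its middle. Not to be disturbed.

How it is judged:
On the way, in this order (a step that is already met when the one before it is completed fails the run):
1. The case's lid rests open on its stop (value of joint case_lid above 1.8 rad), for 0.2 s.
2. The ring is lifted clear of the case (height (world z) of ring_mid above 0.19 m), for 0.1 s.
3. The arm sinks under the ring while the fingers still hold the ring (value of joint balance_arm above 0.04 rad and distance between ring_mid and seat below 0.055 m and contact force between the fingers and ring above 0.5 N), for 0.2 s.
At the end, for the whole second after the job is handed in: The lid is open on its stop (above 1.8 rad); the ring hangs by its hole on the arm's seat (its centre within 55 mm of the seat point, below it, and within 30 mm of it along the bar), carried by the arm, which has sunk and is at rest (under 0.1 rad/s), the ring too (under 0.05 m/s) (value of joint case_lid above 1.8 rad and distance between ring_mid and seat below 0.055 m and z of ring_mid in the frame of seat below -0.02 m and y of ring_mid in the frame of seat between -0.03 and 0.03 m and contact force between stand and ring above 1.5 N and value of joint balance_arm above 0.04 rad and velocity of joint balance_arm between -0.1 and 0.1 rad/s and linear speed of ring below 0.05 m/s); the robot touches nothing.
It fails at once if As or after the ring is let go on the seat (grip under 6 N), the arm still moves: it had not settled (faster than 0.25 rad/s) (distance between ring_mid and seat below 0.055 m and contact force between the fingers and ring below 6 N and (velocity of joint balance_arm above 0.25 rad/s or velocity of joint balance_arm below -0.25 rad/s)).
It fails at once if The weighing arm drops, springs up or bounces (faster than 0.8 rad/s) (velocity of joint balance_arm above 0.8 rad/s or velocity of joint balance_arm below -0.8 rad/s).
It fails at once if A bystander (casting, tape roll or pipe clamp) is moved by more than 30 mm (distance of any of cast_foot, tape_roll, pipe_clamp from where it was at the start of the episode above 0.03 m).
It also fails if it takes over 72 s, if anything falls off the work surface, if the arm or the gripper's body presses on something with over 40 N, if the wrist force passes 120 N, or if a joint passes its speed limit or range.

## Working session

There is one attempt and no reset: what is moved stays moved. The work goes in short steps, Python scripts to look and compute and a shell command to move; the robot and the scene stay as the last step left them, time stands still between calls to the robot, and variables do not carry over. Pictures are saved under pics/ and viewed, at most 10 in all, crops included, and the job is handed in when it is done.

```bash
mkdir -p pics
python3 - <<'E'
from station import arm
import cv2,numpy as np
for n in("side","top"):
    cv2.imwrite(f"pics/{n}0.png",arm.grab_frame(n)[:,:,::-1]); c=arm.get_calibration(n)
    print(n,c["fx"],c["fy"],c["cx"],c["cy"]);print(np.round(c["cam_to_world"],4).tolist())
s=arm.get_state();print(s["t"],s["eef_pos"],s["ee_rot"],s["width"])
E
```

```text
side 515.8140067643855 515.8140067643855 308.6571385917082 239.3764637062739
[[0.1741, -0.4356, 0.8831, -0.5775], [-0.9846, -0.0923, 0.1486, -0.1488], [0.0168, -0.8954, -0.445, 0.7157], [0.0, 0.0, 0.0, 1.0]]
top 478.63957273402934 478.63957273402934 316.42812749752784 241.81716972691888
[[0.0006, -0.9817, 0.1904, 0.2909], [-1.0, -0.0016, -0.0049, 0.0137], [0.0051, -0.1904, -0.9817, 1.2556], [0.0, 0.0, 0.0, 1.0]]
0.1 [ 0.2069035  -0.64205488  0.22571293] [ 3.14009281e+00 -1.45151556e-04 -2.82990477e+00] 0.0880014412188629
```

View pics/side0.png

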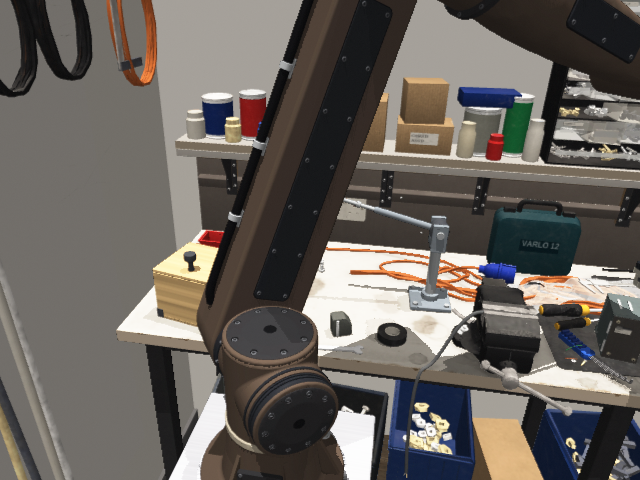

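View pics/top0.png

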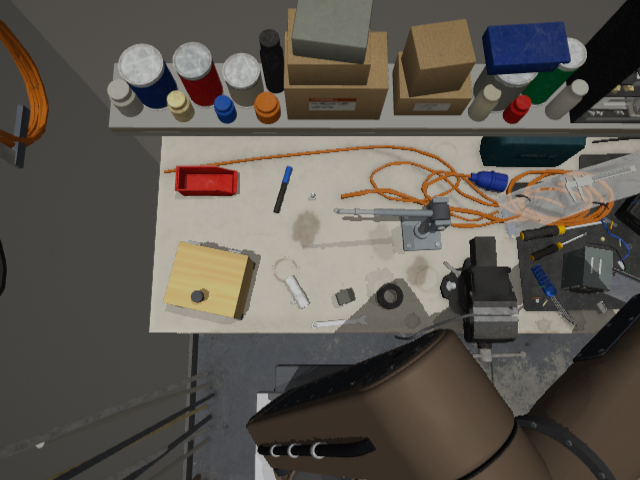

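The side view shows the case at (155–205, 245–320) with its knob at (190,258), and the stand at (430,300) with its arm tip at about (350,202). In the top view the lid is at (165–255, 243–318), the knob at (197,296), the arm tip at (338,211), the drum at (440,210) and the base at (421,230).

```bash
cat > h.py <<'E'
import numpy as np,cv2
from station import arm
def ray(n,u,v):
    c=arm.get_calibration(n);M=np.array(c["cam_to_world"])
    d=M[:3,:3]@[(u-c["cx"])/c["fx"],(v-c["cy"])/c["fy"],1];return M[:3,3],d/np.linalg.norm(d)
def onz(n,u,v,z):
    o,d=ray(n,u,v);return o+d*(z-o[2])/d[2]
def tri(us,vs,ut,vt):
    o,d=ray("side",us,vs);p,e=ray("top",ut,vt)
    s=np.linalg.lstsq(np.c_[d,-e],p-o,rcond=None)[0];a=o+d*s[0];b=p+e*s[1];return (a+b)/2,np.linalg.norm(a-b)
def proj(n,P):
    c=arm.get_calibration(n);q=np.linalg.inv(c["cam_to_world"])@np.r_[P,1]
    return q[0]/q[2]*c["fx"]+c["cx"],q[1]/q[2]*c["fy"]+c["cy"]
E
python3 - <<'E'
from h import *
t=cv2.imread("pics/top0.png");s=cv2.imread("pics/side0.png")
z=lambda im,x,y,w,h:cv2.resize(im[y:y+h,x:x+w],None,fx=4,fy=4,interpolation=cv2.INTER_CUBIC)
o=np.zeros((600,800,3),np.uint8)
o[:400,:440]=z(t,155,230,110,100)          # case top
o[:400,440:800]=z(s,150,230,90,100)
o[400:600,:500]=z(t,330,195,125,50)
o[400:600,500:800]=z(s,340,190,75,50)
cv2.imwrite("pics/z0.png",o)
hsv=cv2.cvtColor(t,cv2.COLOR_BGR2HSV)
m=cv2.inRange(hsv,(12,60,150),(30,255,255));m[:235]=0;m[325:]=0;m[:,:155]=0;m[:,265:]=0
cs=max(cv2.findContours(cv2.morphologyEx(m,cv2.MORPH_CLOSE,np.ones((15,15))),0,1)[0],key=cv2.contourArea)
print(cv2.approxPolyDP(cv2.convexHull(cs),4,True).reshape(-1,2).tolist(),cv2.minAreaRect(cs))
E
```

```text
[[180, 241], [247, 256], [232, 317], [163, 302]] ((205.03610229492188, 278.83392333984375), (73.16077423095703, 64.06877899169922), 12.26477336883545)
```

View pics/z0.png

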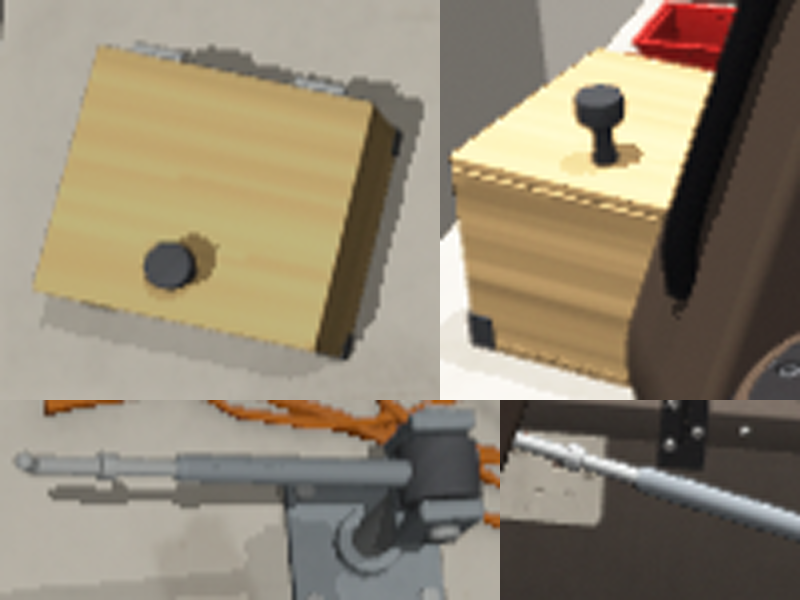

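The zoom gives these lid-top corners in the top view: (179.5,241), (248,255), (234,317.5) and (163.7,302.5). The knob is at top (197.5,296) and side (190,256). The collar is at top (356.7,211.2) and side (358.7,203.7), and the drum is at top (440.5,211).

Run:
```python
from h import *
np.set_printoptions(precision=4,suppress=True)
P=np.array([onz("top",u,v,.130) for u,v in[(179.5,241),(248,255),(234,317.5),(163.7,302.5)]])
print(P,[np.linalg.norm(P[i]-P[(i+1)%4]) for i in range(4)],P.mean(0))
ex=(P[0]+P[1]-P[2]-P[3]);print("yaw",np.arctan2(ex[1],ex[0]))
ey=P[0]+P[3]-P[1]-P[2];print("yaw y",np.arctan2(-ey[0],ey[1]))
print("knob",onz("top",197.5,296,.172),tri(190,256,197.5,296))
print("collar",tri(358.7,203.7,356.7,211.2),onz("top",356.7,211.2,.26))
print("drum",onz("top",440.5,211,.21)); print("tip",onz("top",337,210.7,.275))
for b in[(402,214),(441,246)]:pass
print("base c",onz("top",421,232,.012))
```

```text
[[0.5107 0.3358 0.13  ]
 [0.477  0.171  0.13  ]
 [0.3299 0.1994 0.13  ]
 [0.3644 0.3645 0.13  ]] [np.float64(0.1681460686526738), np.float64(0.1498186954759507), np.float64(0.16867849120569348), np.float64(0.14913399068183258)] [0.4205 0.2677 0.13  ]
yaw -0.19242204567682214
yaw y -0.2037933005564723
knob [0.3763 0.2763 0.172 ] (array([0.3766, 0.2785, 0.1659]), np.float64(0.0015524067698984743))
collar (array([ 0.5531, -0.0775,  0.2522]), np.float64(0.0017507456688551858)) [ 0.5511 -0.0776  0.26  ]
drum [ 0.565  -0.2714  0.21  ]
tip [ 0.5482 -0.0346  0.275 ]
base c [ 0.5592 -0.2706  0.012 ]
```

The measurements agree with the given sizes: the lid comes out at 150 x 168 mm, the knob height at 0.166, and the seat 193 mm out from the hinge. I'll move to the knob by a high route.

```bash
A='python3 -m crank'
python3 -m crank '[{"dx":0.01,"dy":0.02,"dz":0.03,"twist":-3,"grip":1},{"dx":0.02,"dy":0.04,"dz":0.06,"twist":-6,"grip":1},{"dx":0.03,"dy":0.06,"dz":0.09,"twist":-9,"grip":1},{"dx":0.04,"dy":0.08,"dz":0.12,"twist":-12,"grip":1},{"dx":0.05,"dy":0.10,"dz":0.15,"twist":-15,"grip":1}]' 30
python3 -m crank '[{"dx":0.02,"dy":0.034,"dz":0.008,"twist":-3,"grip":1},{"dx":0.04,"dy":0.068,"dz":0.016,"twist":-6,"grip":1},{"dx":0.06,"dy":0.102,"dz":0.024,"twist":-9,"grip":1},{"dx":0.08,"dy":0.136,"dz":0.032,"twist":-12,"grip":1},{"dx":0.10,"dy":0.17,"dz":0.04,"twist":-14.2,"grip":1}]'
python3 -m crank '[{"dx":0.012,"dy":0.038,"dz":0,"twist":0,"grip":1},{"dx":0.024,"dy":0.076,"dz":0,"twist":0,"grip":1},{"dx":0.036,"dy":0.114,"dz":0,"twist":0,"grip":1},{"dx":0.048,"dy":0.152,"dz":0,"twist":0,"grip":1},{"dx":0.06,"dy":0.19,"dz":0,"twist":0,"grip":1}]'
python3 -c "
from station import arm
s=arm.get_state();print(s['q'],s['eef_pos'],s['ee_rot'],s['force'])"
```

```text
t: 0.52
eef_pos: [0.2571, -0.5412, 0.3775]
ee_rot: [3.141, -0.0, -3.094]
force: [1.0, -1.0, 0.6]
width: 0.0874
gripper_force: 0.0
t: 0.93
eef_pos: [0.3573, -0.3706, 0.4168]
ee_rot: [3.141, -0.0, 2.941]
force: [1.0, -1.3, 0.7]
width: 0.0877
gripper_force: 0.0
t: 1.35
eef_pos: [0.4169, -0.1805, 0.4165]
ee_rot: [3.141, 0.0, 2.944]
force: [1.9, 0.2, 0.4]
width: 0.0876
gripper_force: 0.0
[ 2.70604158e-02 -8.62759927e-02 -9.39201172e-02 -2.01858823e-04
 -1.56293607e+00 -1.79576182e+00] [ 0.41686531 -0.1805106   0.41653889] [3.14134767e+00 1.65658390e-04 2.94368599e+00] [1.86972585 0.23977137 0.44202912]
```

```bash
python3 -m crank '[{"dx":0.006,"dy":0.038,"dz":0,"twist":0,"grip":1},{"dx":0.012,"dy":0.076,"dz":0,"twist":0,"grip":1},{"dx":0.018,"dy":0.114,"dz":0,"twist":0,"grip":1},{"dx":0.024,"dy":0.152,"dz":0,"twist":0,"grip":1},{"dx":0.03,"dy":0.19,"dz":0,"twist":0,"grip":1}]'
python3 -m crank '[{"dx":-0.006,"dy":0.038,"dz":0,"twist":0,"grip":1},{"dx":-0.012,"dy":0.076,"dz":0,"twist":0,"grip":1},{"dx":-0.018,"dy":0.114,"dz":0,"twist":0,"grip":1},{"dx":-0.024,"dy":0.152,"dz":0,"twist":0,"grip":1},{"dx":-0.03,"dy":0.19,"dz":0,"twist":0,"grip":1}]'
python3 -m crank '[{"dx":-0.01,"dy":0.02,"dz":-0.03,"twist":0,"grip":1},{"dx":-0.02,"dy":0.04,"dz":-0.06,"twist":0,"grip":1},{"dx":-0.03,"dy":0.06,"dz":-0.09,"twist":0,"grip":1},{"dx":-0.04,"dy":0.078,"dz":-0.12,"twist":0,"grip":1},{"dx":-0.041,"dy":0.079,"dz":-0.15,"twist":0,"grip":1}]'
python3 - <<'E'
from h import *
s=arm.get_state();print(s['q'],s['eef_pos'],s['ee_rot'],s['force'])
t=arm.grab_frame("top")[:,:,::-1];s=arm.grab_frame("side")[:,:,::-1]
o=np.zeros((400,800,3),np.uint8)
z=lambda im,x,y:cv2.resize(im[y:y+133,x:x+133],(400,400),interpolation=cv2.INTER_CUBIC)
o[:,:400]=z(t,140,205);o[:,400:]=z(s,130,190);cv2.imwrite("pics/k1.png",o)
E
```

```text
t: 1.77
eef_pos: [0.4465, 0.0094, 0.4166]
ee_rot: [3.141, 0.0, 2.944]
force: [1.4, 0.1, 0.5]
width: 0.0876
gripper_force: 0.0
t: 2.18
eef_pos: [0.416, 0.1993, 0.4166]
ee_rot: [3.141, -0.0, 2.944]
force: [1.3, 0.1, 0.5]
width: 0.0876
gripper_force: 0.0
t: 2.6
eef_pos: [0.3747, 0.2785, 0.265]
ee_rot: [3.141, -0.0, 2.946]
force: [-0.2, 1.0, -0.3]
width: 0.0877
gripper_force: 0.0
[ 1.06218998e+00 -1.74416740e-02 -3.63435666e-01 -4.87801585e-04
 -1.22448983e+00 -2.82879479e+00] [0.37468029 0.27852002 0.26495797] [ 3.14115414e+00 -3.40474649e-04  2.94561875e+00] [-0.19048821  0.95060475 -0.27372893]
```

View pics/k1.png

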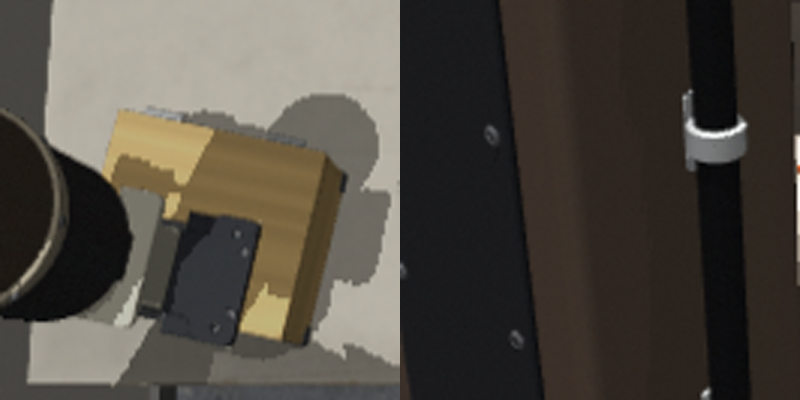

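The pictures show the gripper above the lid, with the arm hiding the knob. The measured TCP matches the knob point, so I'll descend and pinch.

```bash
python3 -m crank '[{"dx":0.001,"dy":-0.001,"dz":-0.03,"twist":0,"grip":1},{"dx":0.001,"dy":-0.001,"dz":-0.06,"twist":0,"grip":1},{"dx":0.001,"dy":-0.001,"dz":-0.09,"twist":0,"grip":1},{"dx":0.001,"dy":-0.001,"dz":-0.11,"twist":0,"grip":1},{"dx":0.001,"dy":-0.001,"dz":-0.119,"twist":0,"grip":1}]' 20
python3 -m crank '[{"dx":0,"dy":0,"dz":0,"twist":0,"grip":-0.5},{"dx":0,"dy":0,"dz":0,"twist":0,"grip":-0.7},{"dx":0,"dy":0,"dz":0,"twist":0,"grip":-1},{"dx":0,"dy":0,"dz":0,"twist":0,"grip":-1},{"dx":0,"dy":0,"dz":0,"twist":0,"grip":-1}]' 20
python3 -m crank '[{"dx":0,"dy":0,"dz":0,"twist":0,"grip":-1},{"dx":0,"dy":0,"dz":0,"twist":0,"grip":-1},{"dx":0,"dy":0,"dz":0,"twist":0,"grip":-1},{"dx":0,"dy":0,"dz":0,"twist":0,"grip":-1},{"dx":0,"dy":0,"dz":0,"twist":0,"grip":-1}]' 20
python3 - <<'E'
from math import *
for i in range(0,40):
    a=1.88*i/39 
    if i%2==1 or 1:
        x=.120-.120*cos(a)+.043*sin(a); z=.120*sin(a)+.043*cos(a)-.043
        print(round(a,2),round(x*.9803,3),round(-x*.197,3),round(z,3),sep=",",end=" | ")
E
```

```text
t: 3.12
eef_pos: [0.3771, 0.2746, 0.1466]
ee_rot: [-3.14, -0.001, 2.943]
force: [-0.3, -0.3, -0.1]
width: 0.0876
gripper_force: 0.0
t: 3.53
eef_pos: [0.3775, 0.2762, 0.1489]
ee_rot: [3.139, 0.001, 2.944]
force: [0.8, -0.3, -0.7]
width: 0.0595
gripper_force: 0.0
t: 3.95
eef_pos: [0.3783, 0.279, 0.1486]
ee_rot: [3.135, 0.002, 2.944]
force: [-2.7, 9.8, 3.5]
width: 0.027
gripper_force: 20.1
0.0,0.0,-0.0,0.0 | 0.05,0.002,-0.0,0.006 | 0.1,0.005,-0.001,0.011 | 0.14,0.007,-0.001,0.017 | 0.19,0.01,-0.002,0.022 | 0.24,0.013,-0.003,0.027 | 0.29,0.017,-0.003,0.032 | 0.34,0.021,-0.004,0.037 | 0.39,0.024,-0.005,0.042 | 0.43,0.029,-0.006,0.046 | 0.48,0.033,-0.007,0.051 | 0.53,0.037,-0.008,0.055 | 0.58,0.042,-0.008,0.059 | 0.63,0.047,-0.009,0.062 | 0.67,0.052,-0.01,0.066 | 0.72,0.057,-0.012,0.069 | 0.77,0.063,-0.013,0.071 | 0.82,0.068,-0.014,0.074 | 0.87,0.074,-0.015,0.076 | 0.92,0.079,-0.016,0.078 | 0.96,0.085,-0.017,0.08 | 1.01,0.091,-0.018,0.082 | 1.06,0.097,-0.019,0.083 | 1.11,0.103,-0.021,0.084 | 1.16,0.109,-0.022,0.084 | 1.21,0.115,-0.023,0.084 | 1.25,0.121,-0.024,0.084 | 1.3,0.127,-0.026,0.084 | 1.35,0.133,-0.027,0.084 | 1.4,0.139,-0.028,0.083 | 1.45,0.145,-0.029,0.081 | 1.49,0.151,-0.03,0.08 | 1.54,0.156,-0.031,0.078 | 1.59,0.162,-0.033,0.076 | 1.64,0.168,-0.034,0.074 | 1.69,0.173,-0.035,0.071 | 1.74,0.178,-0.036,0.068 | 1.78,0.184,-0.037,0.065 | 1.83,0.189,-0.038,0.062 | 1.88,0.194,-0.039,0.058 |
```

```bash
python3 -m crank '[{"dx":0.005,"dy":0.001,"dz":0.011,"twist":0,"grip":-1},{"dx":0.010,"dy":0,"dz":0.022,"twist":0,"grip":-1},{"dx":0.017,"dy":-0.001,"dz":0.032,"twist":0,"grip":-1},{"dx":0.024,"dy":-0.003,"dz":0.042,"twist":0,"grip":-1},{"dx":0.033,"dy":-0.005,"dz":0.051,"twist":0,"grip":-1}]' 20
python3 -m crank '[{"dx":0.009,"dy":-0.001,"dz":0.008,"twist":0,"grip":-1},{"dx":0.019,"dy":-0.003,"dz":0.015,"twist":0,"grip":-1},{"dx":0.030,"dy":-0.006,"dz":0.020,"twist":0,"grip":-1},{"dx":0.041,"dy":-0.008,"dz":0.025,"twist":0,"grip":-1},{"dx":0.052,"dy":-0.010,"dz":0.029,"twist":0,"grip":-1}]'
```

```text
t: 4.37
eef_pos: [0.411, 0.272, 0.1994]
ee_rot: [3.139, 0.001, 2.944]
force: [3.5, 6.1, -4.5]
width: 0.027
gripper_force: 20.0
t: 4.78
eef_pos: [0.463, 0.261, 0.2283]
ee_rot: [3.14, 0.0, 2.944]
force: [-0.2, 5.0, -2.4]
width: 0.0268
gripper_force: 20.0
```

```bash
python3 -m crank '[{"dx":0.012,"dy":-0.002,"dz":0.003,"twist":0,"grip":-1},{"dx":0.024,"dy":-0.005,"dz":0.004,"twist":0,"grip":-1},{"dx":0.036,"dy":-0.007,"dz":0.004,"twist":0,"grip":-1},{"dx":0.048,"dy":-0.010,"dz":0.004,"twist":0,"grip":-1},{"dx":0.060,"dy":-0.012,"dz":0.001,"twist":0,"grip":-1}]'
python3 -m crank '[{"dx":0.011,"dy":-0.002,"dz":-0.003,"twist":0,"grip":-1},{"dx":0.023,"dy":-0.005,"dz":-0.007,"twist":0,"grip":-1},{"dx":0.033,"dy":-0.007,"dz":-0.013,"twist":0,"grip":-1},{"dx":0.042,"dy":-0.009,"dz":-0.017,"twist":0,"grip":-1},{"dx":0.044,"dy":-0.009,"dz":-0.019,"twist":0,"grip":-1}]'
python3 - <<'E'
from h import *
t=arm.grab_frame("top")[:,:,::-1];s=arm.grab_frame("side")[:,:,::-1]
o=np.zeros((400,800,3),np.uint8)
z=lambda im,x,y:cv2.resize(im[y:y+160,x:x+160],(400,400),interpolation=cv2.INTER_CUBIC)
o[:,:400]=z(t,140,180);o[:,400:]=z(s,130,170);cv2.imwrite("pics/k2.png",o)
E
```

```text
t: 5.2
eef_pos: [0.5237, 0.2481, 0.229]
ee_rot: [3.141, 0.001, 2.944]
force: [-0.3, 1.1, 5.4]
width: 0.027
gripper_force: 20.0
t: 5.62
eef_pos: [0.5677, 0.2388, 0.2084]
ee_rot: [-3.14, 0.0, 2.943]
force: [2.6, 0.3, 5.0]
width: 0.0266
gripper_force: 20.0
```

View pics/k2.png

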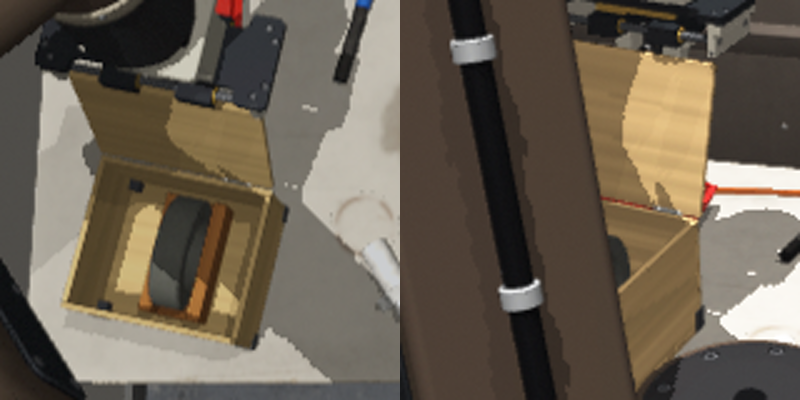

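The lid is open past upright, with the grip at the knob, and the ring shows in the case at about (214,280) in the full top picture. I'll let go of the knob, rise and come back over the case.

```bash
python3 -m crank '[{"dx":0,"dy":0,"dz":0,"twist":0,"grip":-0.2},{"dx":0,"dy":0,"dz":0,"twist":0,"grip":0},{"dx":0,"dy":0,"dz":0,"twist":0,"grip":0.2},{"dx":0,"dy":0,"dz":0,"twist":0,"grip":0.4},{"dx":0,"dy":0,"dz":0,"twist":0,"grip":0.4}]'
python3 -m crank '[{"dx":0,"dy":0,"dz":0.02,"twist":0,"grip":0.4},{"dx":0,"dy":0,"dz":0.04,"twist":0,"grip":0.4},{"dx":0,"dy":0,"dz":0.07,"twist":0,"grip":0.4},{"dx":0,"dy":0,"dz":0.10,"twist":0,"grip":0.4},{"dx":0,"dy":0,"dz":0.12,"twist":0,"grip":0.4}]'
python3 - <<'E'
from h import *
t=arm.grab_frame("top")[:,:,::-1];s=arm.grab_frame("side")[:,:,::-1]
o=np.zeros((600,800,3),np.uint8)
z=lambda im,x,y:cv2.resize(im[y:y+120,x:x+80],(400,600),interpolation=cv2.INTER_CUBIC)
o[:,:400]=z(t,165,210);o[:,400:]=z(s,180,185);cv2.imwrite("pics/k3.png",o)
E
```

```text
t: 6.13
eef_pos: [0.5654, 0.2395, 0.2094]
ee_rot: [-3.141, -0.001, 2.944]
force: [0.0, -0.5, 0.6]
width: 0.055
gripper_force: 0.0
t: 6.55
eef_pos: [0.5663, 0.2396, 0.3327]
ee_rot: [3.14, 0.002, 2.944]
force: [0.8, 1.1, -0.6]
width: 0.061
gripper_force: 0.0
```

View pics/k3.png

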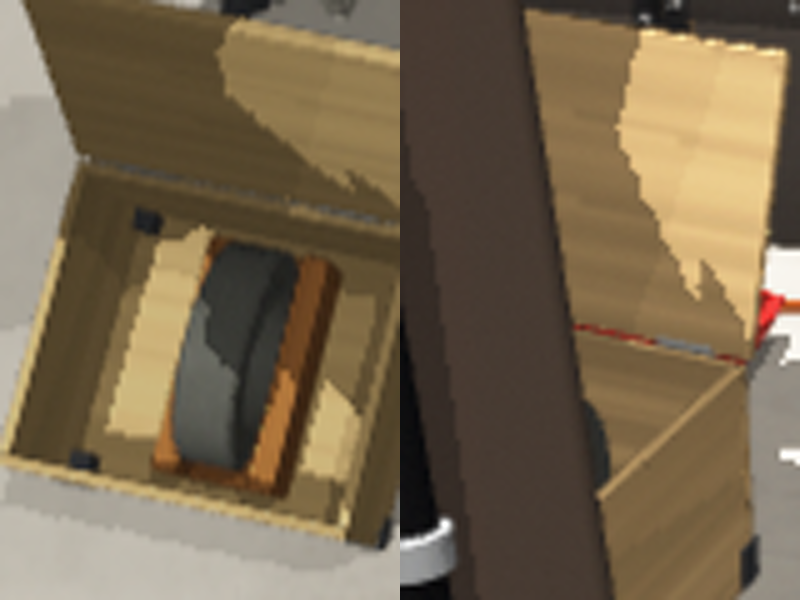

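The ring's top rim runs from about (201.6,279) to (214.2,280) in the full top picture, 29 mm thick, and the lid is fully open. I'll check that against the case middle.

```bash
python3 - <<'E'
from h import *
print(proj("top",[.4205,.2677,.118]),onz("top",207.9,279.4,.118))
E
python3 -m crank '[{"dx":-0.03,"dy":0.006,"dz":0,"twist":0,"grip":0.4},{"dx":-0.06,"dy":0.012,"dz":0,"twist":0,"grip":0.4},{"dx":-0.09,"dy":0.018,"dz":0,"twist":0,"grip":0.4},{"dx":-0.12,"dy":0.024,"dz":0,"twist":0,"grip":0.4},{"dx":-0.145,"dy":0.029,"dz":0,"twist":0,"grip":0.4}]'
```

```text
(np.float64(207.41391377075493), np.float64(279.1841797975566)) [0.41998558 0.26652077 0.118     ]
t: 7.07
eef_pos: [0.4189, 0.2683, 0.3288]
ee_rot: [-3.141, -0.001, 2.944]
force: [-0.3, 1.5, -0.8]
width: 0.0612
gripper_force: 0.0
```

```bash
python3 -m crank '[{"dx":0.001,"dy":-0.001,"dz":-0.03,"twist":0,"grip":0.4},{"dx":0.001,"dy":-0.001,"dz":-0.06,"twist":0,"grip":0.4},{"dx":0.001,"dy":-0.001,"dz":-0.09,"twist":0,"grip":0.4},{"dx":0.001,"dy":-0.001,"dz":-0.12,"twist":0,"grip":0.4},{"dx":0.001,"dy":-0.001,"dz":-0.15,"twist":0,"grip":0.4}]'
python3 -m crank '[{"dx":0,"dy":0,"dz":-0.02,"twist":0,"grip":0.4},{"dx":0,"dy":0,"dz":-0.04,"twist":0,"grip":0.4},{"dx":0,"dy":0,"dz":-0.06,"twist":0,"grip":0.4},{"dx":0,"dy":0,"dz":-0.073,"twist":0,"grip":0.4},{"dx":0,"dy":0,"dz":-0.073,"twist":0,"grip":0.4}]'
python3 -m crank '[{"dx":0,"dy":0,"dz":0,"twist":0,"grip":0},{"dx":0,"dy":0,"dz":0,"twist":0,"grip":-0.2},{"dx":0,"dy":0,"dz":0,"twist":0,"grip":-1},{"dx":0,"dy":0,"dz":0,"twist":0,"grip":-1},{"dx":0,"dy":0,"dz":0,"twist":0,"grip":-1}]' 40
```

```text
t: 7.48
eef_pos: [0.4213, 0.2671, 0.178]
ee_rot: [3.141, -0.0, 2.944]
force: [0.8, 0.5, 0.5]
width: 0.0614
gripper_force: 0.0
t: 7.9
eef_pos: [0.4202, 0.2657, 0.1034]
ee_rot: [-3.137, -0.003, 2.943]
force: [-0.5, -0.0, 0.1]
width: 0.0612
gripper_force: 0.0
t: 8.32
eef_pos: [0.4223, 0.2679, 0.1073]
ee_rot: [3.14, 0.001, 2.944]
force: [0.3, 0.1, 0.8]
width: 0.0336
gripper_force: 0.0
```

```bash
python3 -m crank '[{"dx":0,"dy":0,"dz":0,"twist":0,"grip":-1},{"dx":0,"dy":0,"dz":0,"twist":0,"grip":-1},{"dx":0,"dy":0,"dz":0,"twist":0,"grip":-1},{"dx":0,"dy":0,"dz":0,"twist":0,"grip":-1},{"dx":0,"dy":0,"dz":0,"twist":0,"grip":-1}]' 45
python3 -m crank '[{"dx":0,"dy":0,"dz":0.01,"twist":0,"grip":-1},{"dx":0,"dy":0,"dz":0.02,"twist":0,"grip":-1},{"dx":0,"dy":0,"dz":0.03,"twist":0,"grip":-1},{"dx":0,"dy":0,"dz":0.04,"twist":0,"grip":-1},{"dx":0,"dy":0,"dz":0.05,"twist":0,"grip":-1}]' 45
python3 -m crank '[{"dx":0,"dy":0,"dz":0.02,"twist":0,"grip":-1},{"dx":0,"dy":0,"dz":0.04,"twist":0,"grip":-1},{"dx":0,"dy":0,"dz":0.06,"twist":0,"grip":-1},{"dx":0,"dy":0,"dz":0.08,"twist":0,"grip":-1},{"dx":0,"dy":0,"dz":0.10,"twist":0,"grip":-1}]' 45
python3 -m crank '[{"dx":0,"dy":0,"dz":0.01,"twist":0,"grip":-1},{"dx":0,"dy":0,"dz":0.02,"twist":0,"grip":-1},{"dx":0,"dy":0,"dz":0.03,"twist":0,"grip":-1},{"dx":0,"dy":0,"dz":0.03,"twist":0,"grip":-1},{"dx":0,"dy":0,"dz":0.03,"twist":0,"grip":-1}]' 45
```

```text
t: 8.73
eef_pos: [0.4225, 0.268, 0.1071]
ee_rot: [3.141, 0.001, 2.944]
force: [-0.7, 0.6, 5.1]
width: 0.0292
gripper_force: 45.0
t: 9.15
eef_pos: [0.4218, 0.2673, 0.1576]
ee_rot: [-3.141, -0.0, 2.944]
force: [0.1, -0.6, -6.3]
width: 0.029
gripper_force: 45.0
t: 9.57
eef_pos: [0.4217, 0.2671, 0.2582]
ee_rot: [3.141, -0.0, 2.944]
force: [0.4, 0.7, -5.7]
width: 0.0295
gripper_force: 45.0
t: 9.98
eef_pos: [0.4219, 0.2676, 0.2863]
ee_rot: [3.141, -0.0, 2.944]
force: [-0.0, 1.1, -6.1]
width: 0.0291
gripper_force: 45.0
```

The ring is held and weighs about 0.6 kg, with its centre 45 mm below the TCP. I'll bring it round to just beyond the bar's tip, keeping clear of the lid.

```bash
python3 -m crank '[{"dx":0,"dy":-0.02,"dz":0.004,"twist":0,"grip":-1},{"dx":0,"dy":-0.05,"dz":0.008,"twist":3,"grip":-1},{"dx":0,"dy":-0.09,"dz":0.012,"twist":6,"grip":-1},{"dx":0,"dy":-0.13,"dz":0.016,"twist":9,"grip":-1},{"dx":0,"dy":-0.16,"dz":0.02,"twist":12,"grip":-1}]' 45
python3 -m crank '[{"dx":0.02,"dy":-0.01,"dz":0,"twist":2,"grip":-1},{"dx":0.05,"dy":-0.02,"dz":0,"twist":3.2,"grip":-1},{"dx":0.08,"dy":-0.03,"dz":0,"twist":3.2,"grip":-1},{"dx":0.11,"dy":-0.045,"dz":0,"twist":3.2,"grip":-1},{"dx":0.122,"dy":-0.055,"dz":0,"twist":3.2,"grip":-1}]' 45
python3 - <<'E'
from h import *
print(arm.get_state()["eef_pos"])
t=arm.grab_frame("top")[:,:,::-1];s=arm.grab_frame("side")[:,:,::-1]
o=np.zeros((600,800,3),np.uint8)
z=lambda im,x,y,w,h:cv2.resize(im[y:y+h,x:x+w],(w*4,h*4),interpolation=cv2.INTER_CUBIC)
o[:,:400]=z(t,270,140,100,150);o[:,400:]=z(s,290,150,100,150);cv2.imwrite("pics/r1.png",o)
E
```

```text
t: 10.4
eef_pos: [0.4208, 0.105, 0.3055]
ee_rot: [-3.14, -0.002, -3.127]
force: [0.1, -0.6, -5.1]
width: 0.0293
gripper_force: 45.0
t: 10.82
eef_pos: [0.5467, 0.0514, 0.3044]
ee_rot: [-3.14, -0.002, -3.075]
force: [-1.5, 0.4, -5.7]
width: 0.0289
gripper_force: 45.0
[0.54672173 0.05135037 0.30436744]
```

View pics/r1.png

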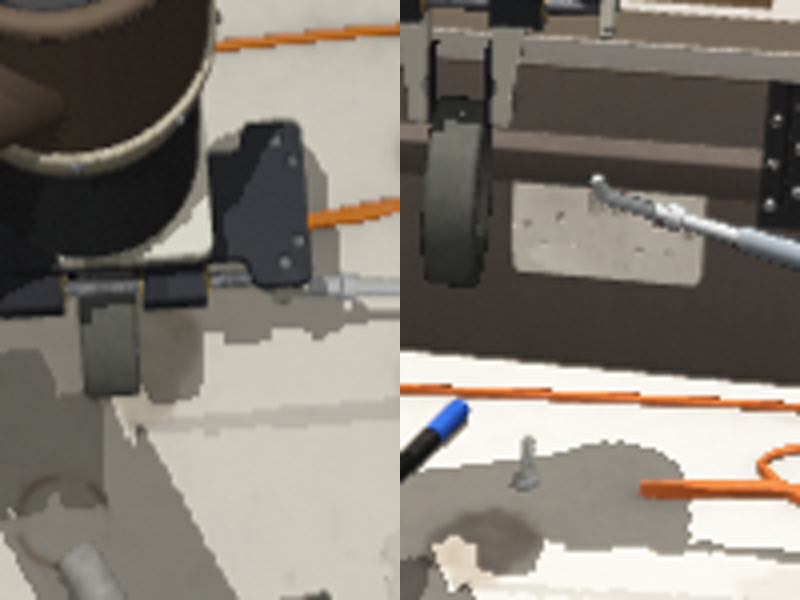

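The ring sits upright beyond the tip: in the side view the ring is at (404,197) and the bar tip at (439,195). It is level with the hole, so I'll slide it over the bar.

```bash
python3 -m crank '[{"dx":0,"dy":-0.01,"dz":0,"twist":0,"grip":-1},{"dx":0.001,"dy":-0.025,"dz":0,"twist":0,"grip":-1},{"dx":0.002,"dy":-0.04,"dz":0,"twist":0,"grip":-1},{"dx":0.003,"dy":-0.055,"dz":0,"twist":0,"grip":-1},{"dx":0.004,"dy":-0.065,"dz":0,"twist":0,"grip":-1}]' 45
python3 -m crank '[{"dx":0.001,"dy":-0.015,"dz":0,"twist":0,"grip":-1},{"dx":0.002,"dy":-0.03,"dz":0,"twist":0,"grip":-1},{"dx":0.003,"dy":-0.045,"dz":0,"twist":0,"grip":-1},{"dx":0.004,"dy":-0.058,"dz":0,"twist":0,"grip":-1},{"dx":0.004,"dy":-0.063,"dz":0,"twist":0,"grip":-1}]' 45
python3 -m crank '[{"dx":0,"dy":0,"dz":-0.005,"twist":0,"grip":-1},{"dx":0,"dy":0,"dz":-0.01,"twist":0,"grip":-1},{"dx":0,"dy":0,"dz":-0.015,"twist":0,"grip":-1},{"dx":0,"dy":0,"dz":-0.02,"twist":0,"grip":-1},{"dx":0,"dy":0,"dz":-0.02,"twist":0,"grip":-1}]' 45
python3 - <<'E'
from h import *
print(arm.get_state()["eef_pos"])
t=arm.grab_frame("top")[:,:,::-1];s=arm.grab_frame("side")[:,:,::-1]
o=np.zeros((600,800,3),np.uint8)
z=lambda im,x,y,w,h:cv2.resize(im[y:y+h,x:x+w],(w*4,h*4),interpolation=cv2.INTER_CUBIC)
o[:,:400]=z(t,310,140,100,150);o[:,400:]=z(s,310,150,100,150);cv2.imwrite("pics/r2.png",o)
E
```

```text
t: 11.33
eef_pos: [0.547, -0.0134, 0.306]
ee_rot: [-3.141, -0.001, -3.074]
force: [-0.4, 0.6, -5.4]
width: 0.0293
gripper_force: 45.0
t: 11.75
eef_pos: [0.5516, -0.0768, 0.3062]
ee_rot: [-3.141, -0.001, -3.075]
force: [0.9, 0.5, -5.7]
width: 0.0292
gripper_force: 45.0
t: 12.17
eef_pos: [0.5513, -0.0748, 0.2849]
ee_rot: [3.141, -0.002, -3.074]
force: [-0.2, -0.4, -5.8]
width: 0.0295
gripper_force: 45.0
[ 0.55133798 -0.07480481  0.28489898]
```

View pics/r2.png

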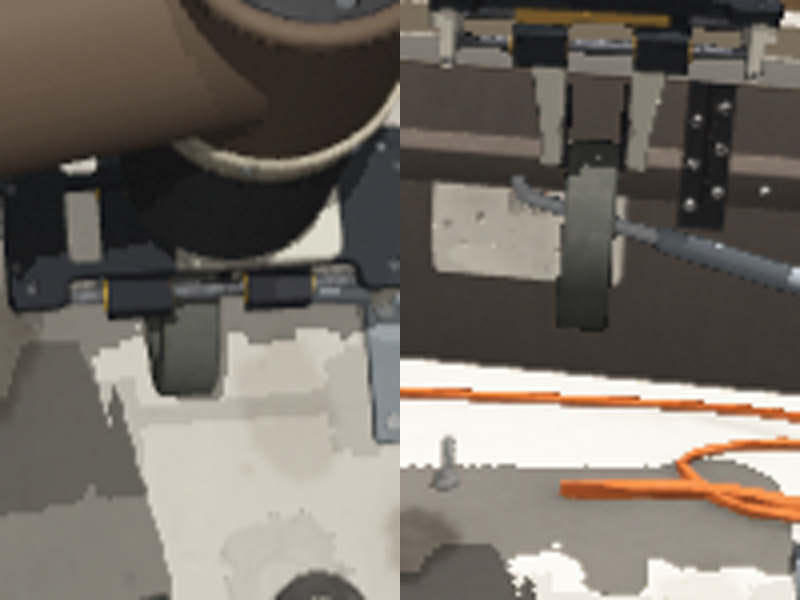

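The bar passes through the hole and the fingers are well above it. Now I'll lower slowly, watching the vertical force.

```bash
python3 -m crank '[{"dx":0,"dy":0,"dz":-0.003,"twist":0,"grip":-1},{"dx":0,"dy":0,"dz":-0.006,"twist":0,"grip":-1},{"dx":0,"dy":0,"dz":-0.009,"twist":0,"grip":-1},{"dx":0,"dy":0,"dz":-0.012,"twist":0,"grip":-1},{"dx":0,"dy":0,"dz":-0.014,"twist":0,"grip":-1}]' 45
python3 -m crank '[{"dx":0,"dy":0,"dz":-0.001,"twist":0,"grip":-1},{"dx":0,"dy":0,"dz":-0.002,"twist":0,"grip":-1},{"dx":0,"dy":0,"dz":-0.003,"twist":0,"grip":-1},{"dx":0,"dy":0.001,"dz":-0.005,"twist":0,"grip":-1},{"dx":0,"dy":0.001,"dz":-0.007,"twist":0,"grip":-1}]' 45
python3 -m crank '[{"dx":0,"dy":0,"dz":-0.002,"twist":0,"grip":-1},{"dx":0,"dy":0,"dz":-0.004,"twist":0,"grip":-1},{"dx":0,"dy":0.001,"dz":-0.006,"twist":0,"grip":-1},{"dx":0,"dy":0.001,"dz":-0.008,"twist":0,"grip":-1},{"dx":0,"dy":0.002,"dz":-0.010,"twist":0,"grip":-1}]' 45
python3 -m crank '[{"dx":0,"dy":0,"dz":-0.002,"twist":0,"grip":-1},{"dx":0,"dy":0,"dz":-0.004,"twist":0,"grip":-1},{"dx":0,"dy":0.001,"dz":-0.006,"twist":0,"grip":-1},{"dx":0,"dy":0.001,"dz":-0.008,"twist":0,"grip":-1},{"dx":0,"dy":0.001,"dz":-0.010,"twist":0,"grip":-1}]' 45
```

```text
t: 12.68
eef_pos: [0.5519, -0.0755, 0.2721]
ee_rot: [3.142, -0.0, -3.074]
force: [-0.0, 0.9, -5.4]
width: 0.0291
gripper_force: 45.0
t: 13.1
eef_pos: [0.5521, -0.0743, 0.2657]
ee_rot: [3.141, 0.0, -3.074]
force: [0.4, 1.9, -1.9]
width: 0.0293
gripper_force: 45.0
t: 13.52
eef_pos: [0.552, -0.0726, 0.2554]
ee_rot: [-3.141, -0.0, -3.074]
force: [-1.5, -1.7, -1.9]
width: 0.0291
gripper_force: 45.0
t: 13.93
eef_pos: [0.552, -0.0712, 0.2454]
ee_rot: [3.141, 0.0, -3.074]
force: [-1.8, 2.1, -1.4]
width: 0.0296
gripper_force: 45.0
```

```bash
for i in 1 2; do
python3 -m crank '[{"dx":0,"dy":0,"dz":-0.001,"twist":0,"grip":-1},{"dx":0,"dy":0,"dz":-0.003,"twist":0,"grip":-1},{"dx":0,"dy":0,"dz":-0.005,"twist":0,"grip":-1},{"dx":0,"dy":0,"dz":-0.005,"twist":0,"grip":-1},{"dx":0,"dy":0,"dz":-0.005,"twist":0,"grip":-1}]' 45 | grep -E 'pos|^force'
python3 -m crank '[{"dx":0,"dy":0,"dz":0,"twist":0,"grip":-1},{"dx":0,"dy":0,"dz":0,"twist":0,"grip":-1},{"dx":0,"dy":0,"dz":0,"twist":0,"grip":-1},{"dx":0,"dy":0,"dz":0,"twist":0,"grip":-1},{"dx":0,"dy":0,"dz":0,"twist":0,"grip":-1}]' 45 | grep -E 'pos|^force'
python3 -c "
from h import *
f=[]
for i in range(6): arm.grab_frame('top');f.append(arm.get_state()['force'])
print('mean',np.mean(f,0).round(2),np.std(f,0).round(2))"
done
```

```text
eef_pos: [0.5522, -0.0714, 0.2405]
force: [-1.9, 2.3, -1.2]
eef_pos: [0.5521, -0.0714, 0.2407]
force: [-0.8, 2.4, -1.9]
mean [-1.32  2.23 -1.48] [0.24 0.79 0.53]
eef_pos: [0.552, -0.0715, 0.2354]
force: [-1.6, 2.4, -0.4]
eef_pos: [0.552, -0.0715, 0.2356]
force: [-1.6, 1.3, -1.7]
mean [-0.98  1.27 -1.06] [0.73 0.39 0.28]
```

```bash
python3 -m crank '[{"dx":-0.001,"dy":0.001,"dz":-0.001,"twist":0,"grip":-1},{"dx":-0.002,"dy":0.001,"dz":-0.003,"twist":0,"grip":-1},{"dx":-0.003,"dy":0.002,"dz":-0.005,"twist":0,"grip":-1},{"dx":-0.003,"dy":0.002,"dz":-0.006,"twist":0,"grip":-1},{"dx":-0.003,"dy":0.002,"dz":-0.006,"twist":0,"grip":-1}]' 45 | grep -E 'pos|^force'
python3 -m crank '[{"dx":0,"dy":0,"dz":0,"twist":0,"grip":-1},{"dx":0,"dy":0,"dz":0,"twist":0,"grip":-1},{"dx":0,"dy":0,"dz":0,"twist":0,"grip":-1},{"dx":0,"dy":0,"dz":0,"twist":0,"grip":-1},{"dx":0,"dy":0,"dz":0,"twist":0,"grip":-1}]' 45 | grep -E 'pos|^force'
python3 - <<'E'
from h import *
f=[]
for i in range(8):
    s=arm.grab_frame('side')[:,:,::-1];f.append(arm.get_state()['force'])
print('mean',np.mean(f,0).round(2),np.std(f,0).round(2))
cv2.imwrite("pics/r3.png",cv2.resize(s[150:300,300:460],(640,600),interpolation=cv2.INTER_CUBIC))
E
```

```text
eef_pos: [0.5495, -0.0695, 0.2296]
force: [2.9, -0.4, -1.4]
eef_pos: [0.5494, -0.0695, 0.2298]
force: [2.8, -2.0, -0.4]
mean [ 4.24 -1.92 -1.22] [0.38 0.29 0.49]
```

View pics/r3.png

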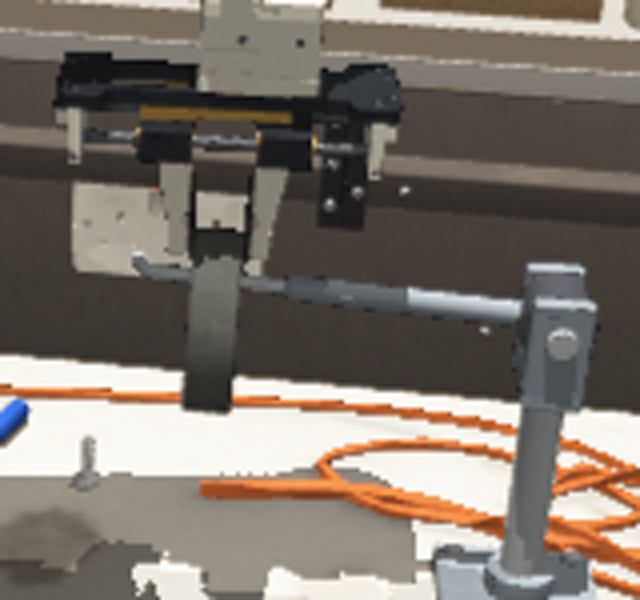

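The side crop shows the ring hanging on the nearly level bar, with the fingertips above it. Sideways force has gone slightly too far, so I'll back that out and lower the rest.

```bash
python3 -m crank '[{"dx":0.001,"dy":0,"dz":-0.001,"twist":0,"grip":-1},{"dx":0.0015,"dy":-0.0005,"dz":-0.002,"twist":0,"grip":-1},{"dx":0.002,"dy":-0.001,"dz":-0.003,"twist":0,"grip":-1},{"dx":0.002,"dy":-0.001,"dz":-0.004,"twist":0,"grip":-1},{"dx":0.002,"dy":-0.001,"dz":-0.005,"twist":0,"grip":-1}]' 45 | grep -E 'pos|^force'
python3 -m crank '[{"dx":0,"dy":0,"dz":0,"twist":0,"grip":-1},{"dx":0,"dy":0,"dz":0,"twist":0,"grip":-1},{"dx":0,"dy":0,"dz":0,"twist":0,"grip":-1},{"dx":0,"dy":0,"dz":0,"twist":0,"grip":-1},{"dx":0,"dy":0,"dz":0,"twist":0,"grip":-1}]' 45 | grep -E 'pos|^force'
python3 - <<'E'
from h import *
f=[]
for i in range(14):
    arm.grab_frame('side');f.append(arm.get_state()['force'])
print('mean',np.mean(f,0).round(2),np.std(f,0).round(2))
E
```

```text
eef_pos: [0.5503, -0.0701, 0.224]
force: [-0.2, 3.7, 0.3]
eef_pos: [0.5506, -0.0705, 0.2244]
force: [-2.5, 3.2, -0.3]
mean [-4.03  2.59 -0.76] [0.5  0.57 0.65]
```

```bash
python3 -m crank '[{"dx":-0.0003,"dy":0.0004,"dz":-0.001,"twist":0,"grip":-1},{"dx":-0.0006,"dy":0.0008,"dz":-0.002,"twist":0,"grip":-1},{"dx":-0.0006,"dy":0.0008,"dz":-0.003,"twist":0,"grip":-1},{"dx":-0.0006,"dy":0.0008,"dz":-0.004,"twist":0,"grip":-1},{"dx":-0.0006,"dy":0.0008,"dz":-0.005,"twist":0,"grip":-1}]' 45 | grep -E 'pos|^force'
python3 -m crank '[{"dx":0,"dy":0,"dz":0,"twist":0,"grip":-1},{"dx":0,"dy":0,"dz":0,"twist":0,"grip":-1},{"dx":0,"dy":0,"dz":0,"twist":0,"grip":-1},{"dx":0,"dy":0,"dz":0,"twist":0,"grip":-1},{"dx":0,"dy":0,"dz":0,"twist":0,"grip":-1}]' 45 | grep -E 'pos|^force'
python3 - <<'E'
from h import *
f=[]
for i in range(20):
    arm.grab_frame('side');f.append(arm.get_state()['force'])
print('mean',np.mean(f,0).round(2),np.std(f,0).round(2),arm.get_state()['t'])
E
```

```text
eef_pos: [0.5506, -0.0699, 0.2196]
force: [-2.7, -0.7, 0.0]
eef_pos: [0.5506, -0.0698, 0.2197]
force: [-2.9, -3.0, 0.0]
mean [-1.9  -3.6  -0.27] [0.49 0.48 0.35] 20.8
```

```bash
python3 -m crank '[{"dx":-0.0002,"dy":-0.0002,"dz":-0.001,"twist":0,"grip":-1},{"dx":-0.0004,"dy":-0.0004,"dz":-0.002,"twist":0,"grip":-1},{"dx":-0.0004,"dy":-0.0005,"dz":-0.003,"twist":0,"grip":-1},{"dx":-0.0004,"dy":-0.0005,"dz":-0.004,"twist":0,"grip":-1},{"dx":-0.0004,"dy":-0.0005,"dz":-0.004,"twist":0,"grip":-1}]' 45 | grep -E 'pos|^force'
python3 - <<'E'
from h import *
f=[]
for i in range(30):
    arm.grab_frame('side');f.append(arm.get_state()['force'])
f=f[6:];print('mean',np.mean(f,0).round(2),np.std(f,0).round(2),arm.get_state()['t'],arm.get_state()["eef_pos"])
E
```

```text
eef_pos: [0.5504, -0.0697, 0.2154]
force: [-0.4, 0.3, 0.1]
mean [0.25 2.76 0.4 ] [0.5  0.6  0.47] 22.7167 [ 0.55006984 -0.07015371  0.21555977]
```

```bash
python3 -m crank '[{"dx":0,"dy":0.0002,"dz":0.0005,"twist":0,"grip":-1},{"dx":0,"dy":0.0002,"dz":0.001,"twist":0,"grip":-1},{"dx":0,"dy":0.0002,"dz":0.0015,"twist":0,"grip":-1},{"dx":0,"dy":0.0002,"dz":0.002,"twist":0,"grip":-1},{"dx":0,"dy":0.0002,"dz":0.002,"twist":0,"grip":-1}]' 45 | grep -E 'pos|^force'
python3 - <<'E'
from h import *
f=[]
for i in range(30):
    arm.grab_frame('side');f.append(arm.get_state()['force'])
f=f[6:];print('mean',np.mean(f,0).round(2),np.std(f,0).round(2),arm.get_state()['t'],arm.get_state()["eef_pos"])
E
```

```text
eef_pos: [0.5501, -0.0701, 0.2177]
force: [0.5, 0.9, 0.3]
mean [ 0.48 -0.71  0.02] [0.48 0.7  0.5 ] 24.6333 [ 0.55002943 -0.07001314  0.2175513 ]
```

The forces are all close to zero, so the spring carries the whole weight. I'll ease the grip off in steps.

```bash
R='x'
python3 -m crank '[{"dx":0,"dy":0,"dz":0,"twist":0,"grip":-1},{"dx":0,"dy":0,"dz":0,"twist":0,"grip":-1},{"dx":0,"dy":0,"dz":0,"twist":0,"grip":-1},{"dx":0,"dy":0,"dz":0,"twist":0,"grip":-1},{"dx":0,"dy":0,"dz":0,"twist":0,"grip":-1}]' 20 | grep -E 'orce'
python3 -m crank '[{"dx":0,"dy":0,"dz":0,"twist":0,"grip":-1},{"dx":0,"dy":0,"dz":0,"twist":0,"grip":-1},{"dx":0,"dy":0,"dz":0,"twist":0,"grip":-1},{"dx":0,"dy":0,"dz":0,"twist":0,"grip":-1},{"dx":0,"dy":0,"dz":0,"twist":0,"grip":-1}]' 10 | grep -E 'orce'
python3 -m crank '[{"dx":0,"dy":0,"dz":0,"twist":0,"grip":-1},{"dx":0,"dy":0,"dz":0,"twist":0,"grip":-1},{"dx":0,"dy":0,"dz":0,"twist":0,"grip":-1},{"dx":0,"dy":0,"dz":0,"twist":0,"grip":-1},{"dx":0,"dy":0,"dz":0,"twist":0,"grip":-1}]' 7 | grep -E 'orce'
python3 - <<'E'
from h import *
f=[]
for i in range(20):
    arm.grab_frame('side');f.append(arm.get_state()['force'])
print('mean',np.mean(f,0).round(2),arm.get_state()["eef_pos"])
E
```

```text
force: [-0.1, -0.8, -0.4]
gripper_force: 20.0
force: [-0.0, -1.6, -0.4]
gripper_force: 10.0
force: [-1.2, 0.1, 0.3]
gripper_force: 7.0
mean [-0.61  0.04 -0.22] [ 0.55001608 -0.06994747  0.21754595]
```

```bash
python3 -m crank '[{"dx":0,"dy":0,"dz":-0.0005,"twist":0,"grip":-1},{"dx":0,"dy":0,"dz":-0.001,"twist":0,"grip":-1},{"dx":0,"dy":0,"dz":-0.001,"twist":0,"grip":-1},{"dx":0,"dy":0,"dz":-0.001,"twist":0,"grip":-1},{"dx":0,"dy":0,"dz":-0.001,"twist":0,"grip":-1}]' 7 | grep -E 'orce'
python3 -m crank '[{"dx":0,"dy":0,"dz":0,"twist":0,"grip":-1},{"dx":0,"dy":0,"dz":0,"twist":0,"grip":-1},{"dx":0,"dy":0,"dz":0,"twist":0,"grip":-1},{"dx":0,"dy":0,"dz":0,"twist":0,"grip":-1},{"dx":0,"dy":0,"dz":0,"twist":0,"grip":-1}]' 5 | grep -E 'orce'
python3 -m crank '[{"dx":0,"dy":0,"dz":0,"twist":0,"grip":-1},{"dx":0,"dy":0,"dz":0,"twist":0,"grip":-1},{"dx":0,"dy":0,"dz":0,"twist":0,"grip":-1},{"dx":0,"dy":0,"dz":0,"twist":0,"grip":-1},{"dx":0,"dy":0,"dz":0,"twist":0,"grip":-1}]' 3 | grep -E 'orce'
python3 -m crank '[{"dx":0,"dy":0,"dz":0,"twist":0,"grip":-0.3},{"dx":0,"dy":0,"dz":0,"twist":0,"grip":-0.27},{"dx":0,"dy":0,"dz":0,"twist":0,"grip":-0.24},{"dx":0,"dy":0,"dz":0,"twist":0,"grip":-0.2},{"dx":0,"dy":0,"dz":0,"twist":0,"grip":-0.15}]' | grep -E 'orce|wid'
python3 -m crank '[{"dx":0,"dy":0,"dz":0,"twist":0,"grip":-0.1},{"dx":0,"dy":0,"dz":0,"twist":0,"grip":0},{"dx":0,"dy":0,"dz":0,"twist":0,"grip":0.1},{"dx":0,"dy":0,"dz":0,"twist":0,"grip":0.2},{"dx":0,"dy":0,"dz":0,"twist":0,"grip":0.2}]' | grep -E 'orce|wid'
python3 -m crank '[{"dx":0,"dy":0,"dz":0.01,"twist":0,"grip":0.2},{"dx":0,"dy":0,"dz":0.03,"twist":0,"grip":0.2},{"dx":0,"dy":0,"dz":0.06,"twist":0,"grip":0.2},{"dx":0,"dy":0,"dz":0.09,"twist":0,"grip":0.2},{"dx":0,"dy":0,"dz":0.12,"twist":0,"grip":0.2}]'
python3 - <<'E'
from h import *
s=arm.grab_frame('side')[:,:,::-1];t=arm.grab_frame('top')[:,:,::-1]
o=np.zeros((600,800,3),np.uint8);o[:300]=cv2.resize(s[150:330,100:580],(800,300));o[300:]=cv2.resize(t[150:330,140:620],(800,300))
cv2.imwrite("pics/e.png",o)
E
```

```text
force: [-1.1, 0.7, 0.3]
gripper_force: 7.0
force: [-1.8, 0.6, 1.1]
gripper_force: 5.0
force: [-1.3, 1.3, -0.5]
gripper_force: 3.0
force: [-0.4, -0.0, -0.2]
width: 0.0364
gripper_force: 0.0
force: [0.3, 0.1, -0.4]
width: 0.0511
gripper_force: 0.0
t: 29.38
eef_pos: [0.5498, -0.0701, 0.3388]
ee_rot: [-3.141, 0.0, -3.074]
force: [-0.7, -0.3, -0.9]
width: 0.0528
gripper_force: 0.0
```

View pics/e.png

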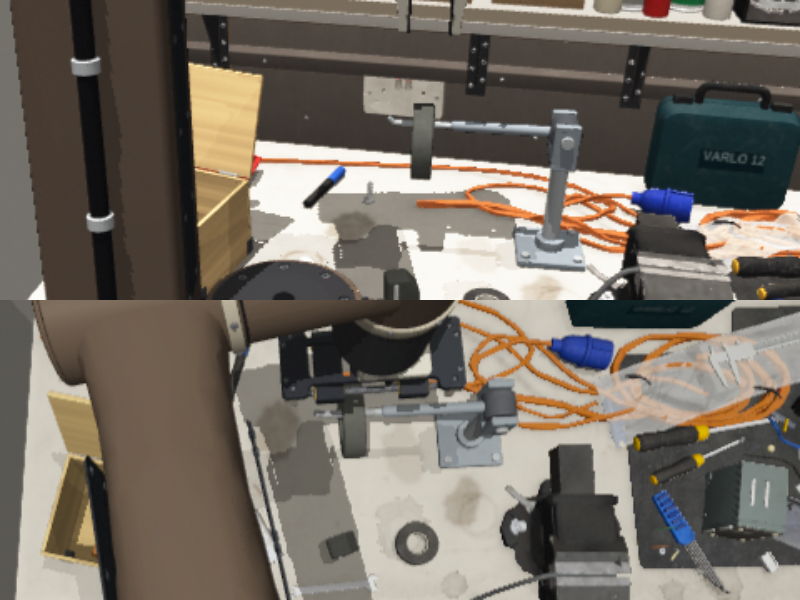

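The ring hangs by its hole on the seat, the lid is open and the gripper is clear. I'll let it settle, check that it is still, and hand in.

```bash
for i in 1 2 3; do python3 -m crank '[{"dx":0,"dy":0,"dz":0,"twist":0,"grip":0.2},{"dx":0,"dy":0,"dz":0,"twist":0,"grip":0.2},{"dx":0,"dy":0,"dz":0,"twist":0,"grip":0.2},{"dx":0,"dy":0,"dz":0,"twist":0,"grip":0.2},{"dx":0,"dy":0,"dz":0,"twist":0,"grip":0.2}]' >/dev/null; done
python3 - <<'E'
from h import *
fr=[arm.grab_frame('side')[190:270,320:440].astype(int) for i in range(8)]
d=[abs(a-fr[0]).mean().round(2) for a in fr];print(d)
if max(d)<1.5: print(arm.job_done())
E
```

```text
[np.float64(0.0), np.float64(0.53), np.float64(0.53), np.float64(0.52), np.float64(0.53), np.float64(0.51), np.float64(0.51), np.float64(0.51)]
the job is handed in; nothing more can be done
None
```

The job is handed in: the lid rests open, the ring hangs still on the arm's seat, and the gripper is clear; the station returned no verdict.

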